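Open the misting valve behind the splash screen with the reach rod

ROBOT

A 6-joint arm with a two-finger parallel gripper is mounted at the origin on the work surface. World frame = base frame: x ahead of the robot, y to its left, z up, the work surface at z = 0. Lengths are in mm, angles in degrees, forces in N, time in s.
With the tool pointing down it reaches from about 300 to 850 mm from the base axis. Payload 4.2 kg.
Tool frame: the origin (TCP) lies at the very end of the fingers, on their centre line; the grasp point (between the pads) lies 19 mm behind it; z points along the fingers, y is the line along which they close (so a half turn about z gives the same grasp; the last joint's range is limited). The gripper opens to 91 mm and grips with 3 to 60 N. Pads are 32 mm wide; open, the fingers measure 118 mm over their backs; the gripper's body (76 mm by 178 mm) begins 60 mm behind the grasp point.
Start: joints at [-73.682, 18.312, 89.639, -0, 72.044, -1.146], TCP at [172.562, -548.512, 213.976] pointing down, gripper open.
Joint ranges: [-177.97, 177.97], [-48.28, 115.42], [12.27, 149.76], [-77.06, 257.06], [2.81, 150.46], [-146.56, 146.56]. Speed limits (degrees/s): [147.25, 147.25, 180, 180, 180, 180].

INTERFACE

Orientations are given as [roll, pitch, yaw] about the fixed x, y, z axes, in that order (R = Rz(yaw) Ry(pitch) Rx(roll)).
In Python, from workcell import env, eyes gives the robot as it stands.
- The arm moves only by the tool send_rows, never from a script. Its argument "targets" is text: rows parted by semicolons, each of 7 numbers parted by spaces: the shift along the tool's x, y, z in m, then the turn, a rotation vector about the tool's x, y, z in degrees, then the opening in per cent of the stroke, from 0 (shut) to 100 (fully open). A call has 1 to 12 rows; each row is the pose to reach, as a shift and turn from the pose commanded when the call began, along the tool's axes at that moment; what a row does not reach only later rows make up. A row lasts 1/12 s, in which the tool goes at most 41.7 mm and 7.16 degrees, less where a joint would pass 70% of its speed; a pose out of reach is approached as far as the arm can. A call with a gripper value outside its range is refused whole. The fingers move at their own pace and stop on an object; "grip_force" is the grip in N (left out, the last holds). Time passes only in rows, so rows that repeat a pose let the fingers close. It gives the time, the measured TCP pose, the force, the opening and the grip force at its end, in the units of the state.
- env.state(): the state, without advancing time (a new reading comes with each control period).
- eyes.grab_frame(name): name is "scene" or "top" or "wrist"; returns a dict with "image" (400x640x3 uint8, blue, green, red), "fovy" (degrees; the focal length in pixels is half the picture's height over the tangent of half this angle, whatever the lens; pixels are square), "cx", "cy" (the principal point, pixels), "D" ([k1, k2, p1, p2, k3] as OpenCV has them; the pictures are not rectified), "eye" and "attitude" of the camera in the world. Camera axes: x right, y up, looking along -z (the intrinsics and any distortion apply to the point x, -y, -z); pixel columns grow to the right and rows downward; lengths in mm; the calibration is good to about 2 mm. A picture is of the moment at which its call begins. There is no depth.
- env.job_done(): hands the job in; it is judged then, once.
The state is a dict: "time_s": time; "qpos": joint angles; "qvel": joint speeds; "effort": joint torques, N m; "ee_pos": TCP position; "ee_rot": TCP orientation; "force": force on the tool from outside, world axes, zero at the start; "torque": the same for the moment, N m; "gripper_width": finger opening in mm; "gripper_force": force on a finger pad.
Only numpy, scipy, OpenCV 4.12 (cv2) and the standard library are available. Lean on these libraries where they do the work, as an engineer would, in place of code of your own. Each camera call takes 0.05 s, during which the arm holds its last target. There are 200 camera calls.

TASK

Take the bent reach rod from its rack, reach over the steel splash screen and, with the rod's hanging leg behind the flat paddle lever, gently draw that lever towards the robot all the way home against its stop; lean on it there with a steady pull of about 10 N for a good second to seat the valve, never harder than 14 N. Then put the rod back in the two forks of its rack, as it was, and let go. Only the rod may touch the valves: do not move the round-knobbed drain lever, do not bump the screen, and leave everything else on the bench where it is.

Things in the scene. Friction and masses are not known exactly. Their poses are not given: they have to be found in the camera images.
- rod: reach rod, about 200 g, in its rack, leg hanging. Origin: centre of the black handle, 110 (x) x 18 (y) x 24 (z) mm. A steel bar 10 mm thick runs on along +x to x = 150 mm, then bends straight down to z = -90 mm (rounded end -95). +z up. Balances about 25 mm ahead of the origin. Slews or tilts a little in the fingers under load: grip the handle hard (80 to 120 N)
- rod_leg_end (a point): end of the rod's leg, on its axis, at (150, 0, -90) mm of the rod; axes as the rod
- rack: fixed rack of the rod, origin on the bench under the handle, x along the rod. Base 170 x 80 x 12 mm, x = -65 to 105 mm. Two forks 12 mm thick with flared cheeks 20 mm high that guide the rod in: rear at x = -43 mm, floor z = 118 mm, slot 25 mm, under the handle; front at x = 85 mm, floor z = 125 mm, slot 16 mm, under the bar
- rack_seat (a point): where the rod's origin lies when the rod is seated in the rack, 130 mm over the bench; axes as the rack
- screen: fixed upright splash screen of sheet steel between robot and valves, 340 mm wide (its y), 4 mm thick with an 8 mm rolled edge, its top 106 mm over the bench. Origin at the middle of its foot; +x away from the robot, towards the valves
- mist_valve: misting valve behind the screen, fixed: grey housing 50 mm wide, 36 high, from x = -50 to 60 mm of its origin on the bench, short pipe out of its +x end (to x = 104 mm). On top slides a lever with a flat upright black paddle 44 wide (y), 10 thick (x), z = 46 to 90 mm. It is drawn along the valve's own -x (towards the robot, skewed by the valve's yaw)
- paddle_back (a point): centre of the paddle's far face (away from the robot; the rod's leg pulls here), 68 mm over the bench; moves with the lever; axes as the valve. The lever slides stiffly (2.5 N of friction, hardly more when fast) and stays where it is left. From where it starts it travels 23 to 45 mm to a firm stop; the stop is set differently each time and is found only by the force rising well over 2.5 N
- drain_valve: the drain valve beside it, same housing, not to be operated. Its lever is a thin stem with a round black knob, 26 mm in diameter, instead of the paddle. The two valves may be either way round
- drain_ball (a point): centre of the drain lever's round knob, 77 mm over the bench
- log_a: bystander: mushroom log 90 mm in diameter, 95 mm high; origin under its centre
- log_b: bystander: mushroom log 100 mm in diameter, 100 mm high, with a blue water injector on top (to 160 mm); origin under its centre
- bottle: bystander: white bottle 60 mm in diameter, 170 mm high; origin under its centre
- bowl: bystander: white bowl 100 mm in diameter, 35 mm high; origin under its centre
- jar: bystander: glass jar 64 mm in diameter, 80 mm high; origin under its centre
- meter: bystander: white air meter 35 x 70 x 55 mm; origin under its centre
- brush: bystander: hand brush about 200 mm long lying flat on the bench; origin within it
Mind the look-alikes: they are no part of the job. Leave any green or orange look-alike of the mist_valve alone.

How it is judged:
By the outcome, as a careful person would: the job done as asked, in the order asked, and still so for the second after the job is handed in, with the robot touching nothing.
It also fails if it takes over 72 s, if anything falls off the work surface, if the arm or the gripper's body presses on something with over 40 N, if the wrist force passes 120 N, or if a joint passes its speed limit or range.

## Working session

There is one attempt and no reset: what is moved stays moved. The work goes in short steps, Python scripts to look and compute and a tool call to move; the robot and the scene stay as the last step left them, time stands still between calls to the robot, and variables do not carry over. Pictures are saved under pics/ and viewed, at most 10 in all, crops included, and the job is handed in when it is done.

Besides the shell and the picture viewer there is one more tool, called after "Request:" as name(argument=value, ...) on one line, values as JSON. send_rows: Moves the arm, as the interface text tells. Its arguments: {"type":"object","properties":{"targets":{"type":"string"},"grip_force":{"type":"number"}},"required":["targets"]}

```bash
ls; mkdir -p pics
cat > h.py <<'E'
import numpy as np, cv2, json
from scipy.spatial.transform import Rotation as R
from workcell import env, eyes
def grab(n,save=None):
    f=eyes.grab_frame(n)
    if save: cv2.imwrite('pics/'+save,f['image'])
    return f
E
python3 - <<'E'
from h import *
import pickle
print(env.state())
for n in ['scene','top']:
    f=grab(n,n+'0.png'); pickle.dump(f,open(n+'0.pkl','wb'))
    print(n,{k:v for k,v in f.items() if k!='image'})
E
```

```text
pics
{'time_s': 0.0, 'qpos': array([-7.36841705e+01,  1.83524572e+01,  8.97058362e+01, -4.64548278e-04,
        7.20433220e+01, -1.14475945e+00]), 'qvel': array([ 0.03616668,  0.06379968,  0.02475705,  0.02188653,  0.03018551,
       -0.0794371 ]), 'effort': array([ 3.70070105e-03, -4.12459660e+01, -2.31973547e+01,  7.30953366e-02,
        4.58208472e-02, -1.35664022e-04]), 'ee_pos': array([ 172.39811682, -548.02554016,  213.1159572 ]), 'ee_rot': array([-1.79898396e+02, -1.58854449e-03,  1.74607311e+01]), 'force': array([ 0.44753195, -0.01772675, -0.02318434]), 'torque': array([-0.01700023,  0.01506463, -0.009516  ]), 'gripper_force': 0.0, 'gripper_width': 91.48884192954617}
scene {'fovy': 43.122420269143845, 'cx': 313.2021597844206, 'cy': 202.77155067107236, 'D': array([-0.14089494,  0.        ,  0.        ,  0.        ,  0.        ]), 'eye': array([1658.8082036 , -400.75916156,  828.14713315]), 'attitude': array([57.20269438,  0.79145059, 69.70948442])}
top {'fovy': 49.69561071731597, 'cx': 321.19653421150326, 'cy': 201.8124789923468, 'D': array([-0.10137949,  0.        ,  0.        ,  0.        ,  0.        ]), 'eye': array([ 489.01409822,  -16.52334863, 1370.6548262 ]), 'attitude': array([  2.69441216,  -0.54169537, -91.47794717])}
```

View pics/top0.png

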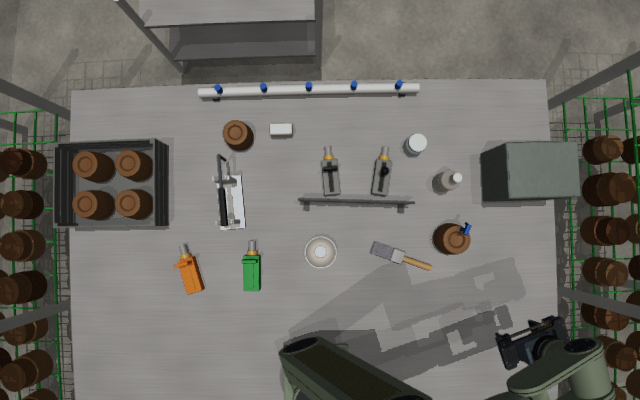

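View pics/scene0.png

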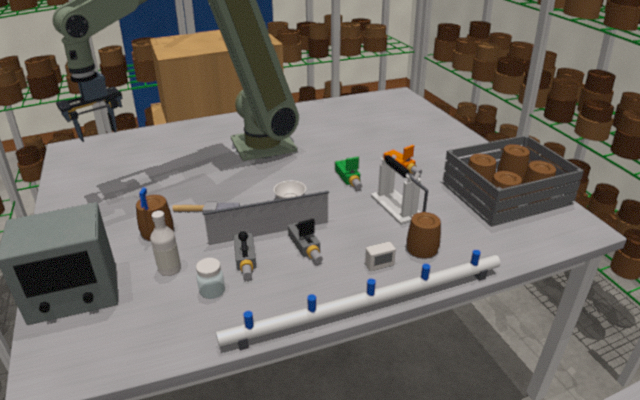

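The top view shows the rack with the rod at about (228,195), the mist valve (paddle) at (330,173), the drain valve (knob) at (382,170) and the screen along row ~202. The green and orange look-alikes are at (251,268) and (188,270). The scene view agrees. I'll zoom in for measuring.

Run:
```python
import cv2
a=cv2.imread('pics/top0.png')[135:245,205:405]
cv2.imwrite('pics/top0c.png',cv2.resize(a,None,fx=4,fy=4,interpolation=cv2.INTER_CUBIC))
a=cv2.imread('pics/scene0.png')[140:290,200:440]
cv2.imwrite('pics/scene0c.png',cv2.resize(a,None,fx=10/3,fy=10/3,interpolation=cv2.INTER_CUBIC))
```

```text
(no output)
```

View pics/top0c.png

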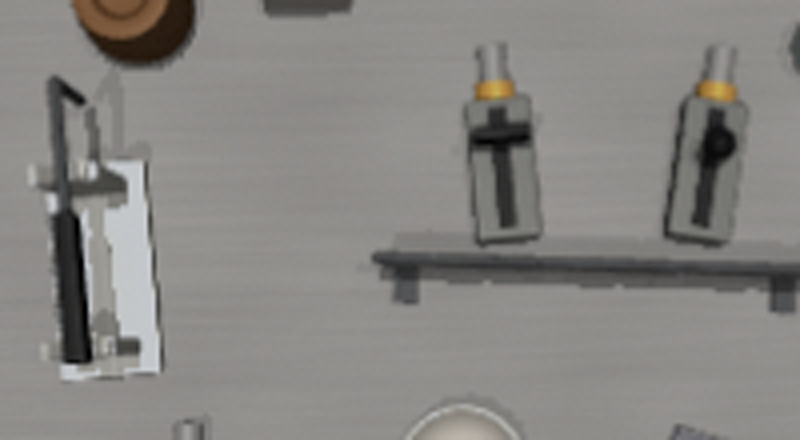

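View pics/scene0c.png

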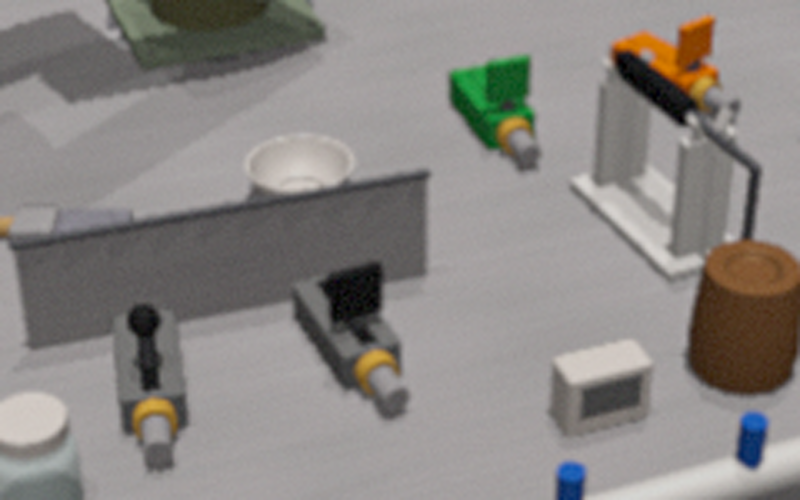

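The crop shows the handle running (77,362)→(66,212) and the bar bend at (55,80). The mist housing corners are (464,100), (527,95), (541,236), (477,240), and the paddle top spans about (472,131)–(530,126). The ball is at (716,142) and the screen edge starts at (375,258).

```bash
cat >> h.py <<'E'
def K(f):
    fl=f['image'].shape[0]/2/np.tan(np.radians(f['fovy']/2)); return np.array([[fl,0,f['cx']],[0,fl,f['cy']],[0,0,1.]])
def ray(f,uv):
    p=cv2.undistortPoints(np.array([[uv]],float),K(f),f['D'])[0,0]
    d=R.from_euler('xyz',f['attitude'],degrees=True).apply([p[0],-p[1],-1]); return f['eye'],d
def at_z(f,uv,z):
    e,d=ray(f,uv); return (e+d*(z-e[2])/d[2]).round(1)
def proj(f,P):
    q=R.from_euler('xyz',f['attitude'],degrees=True).inv().apply(np.atleast_2d(P)-f['eye'])*[1,-1,-1]
    return cv2.projectPoints(q,np.zeros(3),np.zeros(3),K(f),f['D'])[0][:,0]
E
python3 - <<'E'
from h import *
import pickle
t=pickle.load(open('top0.pkl','rb'))
c=lambda x,y:((x+.5)/4-.5+205,(y+.5)/4-.5+135)
for n,x,y,z in [('handle rear',77,362,142),('handle front',66,212,142),('bend',55,80,135),
 ('base rl',61,381,12),('base rr',162,372,12),('base fr',147,158,12),
 ('h fl',464,100,36),('h fr',527,95,36),('h nr',541,236,36),('h nl',477,240,36),
 ('pad l',472,129,90),('pad r',530,124,90),('ball',716,142,77),('d fl',682,97,36),('d fr',748,104,36),('d nr',728,242,36),('d nl',665,234,36),('scr l',375,258,106)]:
    print(n,at_z(t,c(x,y),z))
print('scr r',at_z(t,(414,207),106),at_z(t,(298,200),106))
s=pickle.load(open('scene0.pkl','rb'))
c=lambda x,y:((x+.5)*.3-.5+200,(y+.5)*.3-.5+140)
for n,x,y,z in [('pad top near',382,264,90),('pad top far',322,282,90),('rod bend',757,165,135),('scr L',18,240,106),('scr R',428,174,106),('ball',144,320,77)]: print(n,at_z(s,c(x,y),z))
E
```

```text
handle rear [487.  249.4 142. ]
handle front [594.4 255.7 142. ]
bend [691.  264.2 135. ]
base rl [472.2 290.5  12. ]
base rr [477.4 210.4  12. ]
base fr [646.7 219.4  12. ]
h fl [682.9 -32.4  36. ]
h fr [685.6 -81.5  36. ]
h nr [575.4 -89.3  36. ]
h nl [573.5 -39.6  36. ]
pad l [653.1 -37.1  90. ]
pad r [655.8 -80.5  90. ]
ball [ 640.6 -221.4   77. ]
d fl [ 681.3 -202.4   36. ]
d fr [ 674.7 -254.    36. ]
d nr [ 567.1 -234.6   36. ]
d nl [ 574.6 -185.6   36. ]
scr l [557.8  36.7 106. ]
scr r [ 526.  -303.3  106. ] [555.2  37.8 106. ]
pad top near [653.2 -37.   90. ]
pad top far [659.1 -87.7  90. ]
rod bend [694.3 265.6 135. ]
scr L [ 541.  -297.4  106. ]
scr R [567.4  35.2 106. ]
ball [ 639.7 -222.9   77. ]
```

```bash
cat >> h.py <<'E'
def move(c,t):
    "commanded pose c -> target t, each (x,y,z,roll,pitch,yaw); shift m in tool axes, rotvec deg"
    a=R.from_euler('xyz',c[3:],degrees=True); b=R.from_euler('xyz',t[3:],degrees=True)
    print(np.round(a.inv().apply(np.subtract(t[:3],c[:3]))/1000,4),np.round((a.inv()*b).as_rotvec(degrees=True),2))
E
python3 - <<'E'
from h import *
import pickle
t=pickle.load(open('top0.pkl','rb')); print('log_a',at_z(t,(236,132),95),'log_b',at_z(t,(450,236),100))
c=(172.56,-548.51,213.98,180,0,17.464)
move(c,(172.56,-548.51,300,180,0,17.464))
move(c,(555.5,254,300,180,0,3.5))
move(c,(555.5,254,240,180,0,3.5))
E
```

```text
log_a [764.4 219.5  95. ] log_b [ 437.1 -410.2  100. ]
[ 0.     0.    -0.086] [0. 0. 0.]
[ 0.6061 -0.6506 -0.086 ] [ 0.   -0.   13.96]
[ 0.6061 -0.6506 -0.026 ] [ 0.   -0.   13.96]
```

Request:
send_rows(targets="0 0 -0.04 0 0 0 100; 0 0 -0.08 0 0 0 100; 0.606 -0.651 -0.086 0 0 14 100; 0.606 -0.651 -0.086 0 0 14 100; 0.606 -0.651 -0.086 0 0 14 100; 0.606 -0.651 -0.086 0 0 14 100; 0.606 -0.651 -0.086 0 0 14 100; 0.606 -0.651 -0.086 0 0 14 100; 0.606 -0.651 -0.086 0 0 14 100; 0.606 -0.651 -0.086 0 0 14 100; 0.606 -0.651 -0.086 0 0 14 100; 0.606 -0.651 -0.086 0 0 14 100")

```text
time_s: 1.1
ee_pos: [351.9, -170.4, 296.7]
ee_rot: [180.0, -0.0, 3.4]
force: [1.2, 0.4, 0.4]
gripper_width: 91.3
gripper_force: 0.0
```

Run:
```python
from h import *
move((352.2,-172,300,180,0,3.46),(555.5,254,240,180,0,3.5))
```

```text
[ 0.2286 -0.413   0.06  ] [ 0.    0.   -0.04]
```

Request:
send_rows(targets="0.2286 -0.413 0.02 0 0 0 100; 0.2286 -0.413 0.02 0 0 0 100; 0.2286 -0.413 0.02 0 0 0 100; 0.2286 -0.413 0.02 0 0 0 100; 0.2286 -0.413 0.02 0 0 0 100; 0.2286 -0.413 0.02 0 0 0 100; 0.2286 -0.413 0.02 0 0 0 100; 0.2286 -0.413 0.02 0 0 0 100; 0.2286 -0.413 0.02 0 0 0 100; 0.2286 -0.413 0.02 0 0 0 100; 0.2286 -0.413 0.02 0 0 0 100; 0.2286 -0.413 0.06 0 0 0 100")

```text
time_s: 2.1
ee_pos: [560.7, 260.2, 243.6]
ee_rot: [-179.6, -0.9, 3.6]
force: [1.4, 0.5, 1.3]
gripper_width: 91.0
gripper_force: 0.0
```

Request:
send_rows(targets="0 0 0 0 0 0 100; 0 0 0 0 0 0 100; 0 0 0 0 0 0 100")

```text
time_s: 2.35
ee_pos: [554.8, 252.7, 238.4]
ee_rot: [180.0, 0.0, 3.5]
force: [0.6, 0.2, 0.3]
gripper_width: 91.4
gripper_force: 0.0
```

Run:
```python
from h import *
import pickle
f=grab('wrist','wrist1.png'); pickle.dump(f,open('w1.pkl','wb'))
print(env.state()['ee_pos'],env.state()['ee_rot'],f['eye'],f['attitude'])
```

```text
[555.15760419 252.55834472 239.3957709 ] [-1.79988638e+02 -1.00878655e-01  3.41688520e+00] [626.66325639 256.66513822 409.91563754] [-1.51946980e+01  1.39087156e-02 -8.64960862e+01]
```

View pics/wrist1.png

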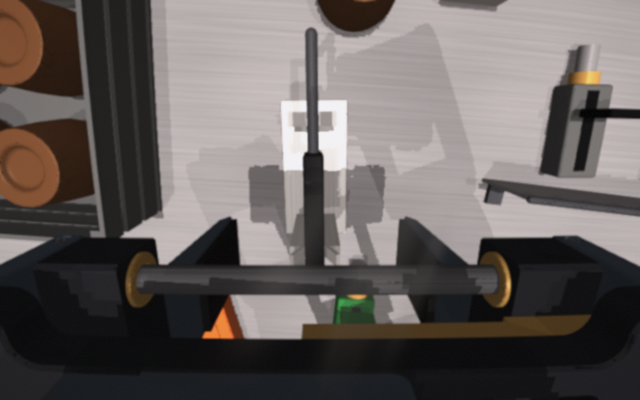

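The wrist view shows the rod running from the bar end at (311,30) through the handle front at (313,153) to (315,262), roughly between the fingers.

Run:
```python
from h import *
import pickle
f=pickle.load(open('w1.pkl','rb'))
for u,v,z in [(311,31,135),(312.5,145,135),(313,156,142),(315,262,142)]: print(at_z(f,(u,v),z))
for u,v,z in [(549,177,36),(599,177,36),(613,88,36),(556,84,36),(582,110,90),(482,180,106)]: print('valve',at_z(f,(u,v),z))
```

```text
[689.2 265.8 135. ]
[599.9 259.5 135. ]
[591.4 258.4 142. ]
[494.2 251.  142. ]
valve [570.7 -29.5  36. ]
valve [575.  -94.6  36. ]
valve [679.5 -82.6  36. ]
valve [677.6 -12.   36. ]
valve [648.2  -6.3  90. ]
valve [573.8  91.7 106. ]
```

Request:
send_rows(targets="0 -0.001 0.03 0 0 0 100; 0 -0.001 0.06 0 0 0 100; 0 -0.001 0.09 0 0 0 100; 0 -0.001 0.11 0 0 0 100; 0 -0.001 0.12 0 0 0 100; 0 -0.001 0.126 0 0 0 100; 0 -0.001 0.126 0 0 0 100; 0 -0.001 0.126 0 0 0 100")

```text
time_s: 3.07
ee_pos: [555.9, 254.3, 113.8]
ee_rot: [-179.9, -0.2, 3.4]
force: [0.7, 0.6, 0.7]
gripper_width: 91.2
gripper_force: 0.0
```

Request:
send_rows(targets="0 0 0 0 0 0 15; 0 0 0 0 0 0 15; 0 0 0 0 0 0 15; 0 0 0 0 0 0 15; 0 0 0 0 0 0 15; 0 0 0 0 0 0 15; 0 0 0 0 0 0 15; 0 0 0 0 0 0 15", grip_force=60)

```text
time_s: 3.73
ee_pos: [554.8, 254.3, 111.9]
ee_rot: [180.0, 0.0, 3.5]
force: [-0.5, 0.3, 0.3]
gripper_width: 40.7
gripper_force: 0.0
```

Request:
send_rows(targets="0 0 0 0 0 0 0; 0 0 0 0 0 0 0; 0 0 0 0 0 0 0; 0 0 0 0 0 0 0; 0 0 0 0 0 0 0; 0 0 0 0 0 0 0; 0 0 0 0 0 0 0", grip_force=100)

```text
time_s: 4.32
ee_pos: [554.9, 254.5, 111.9]
ee_rot: [-180.0, -0.0, 3.5]
force: [0.2, 0.2, -1.0]
gripper_width: 17.3
gripper_force: 60.0
```

Request:
send_rows(targets="0 0 -0.005 0 0 0 0; 0 0 -0.015 0 0 0 0; 0 0 -0.03 0 0 0 0; 0 0 -0.05 0 0 0 0; 0 0 -0.07 0 0 0 0; 0 0 -0.09 0 0 0 0; 0 0 -0.11 0 0 0 0; 0 0 -0.13 0 0 0 0; 0 0 -0.145 0 0 0 0; 0 0 -0.15 0 0 0 0; 0 0 -0.15 0 0 0 0")

```text
time_s: 5.23
ee_pos: [555.4, 254.4, 264.1]
ee_rot: [-179.9, -0.2, 3.5]
force: [-0.3, 1.3, -1.9]
gripper_width: 17.5
gripper_force: 60.0
```

Run:
```python
from h import *
move((555.5,255,264,180,0,3.5),(545.3,-66.2,264,180,0,3.8))
print(env.state()['force'],env.state()['torque'])
```

```text
[-0.0298  0.32    0.    ] [ 0.   0.  -0.3]
[-0.30896142  1.26570992 -1.92222113] [ 0.06092161 -0.01006621  0.01902664]
```

Request:
send_rows(targets="-0.001 0.01 0 0 0 0 0; -0.003 0.03 0 0 0 0 0; -0.006 0.06 0 0 0 0 0; -0.01 0.095 0 0 0 0 0; -0.013 0.13 0 0 0 0 0; -0.016 0.165 0 0 0 0 0; -0.019 0.2 0 0 0 0 0; -0.022 0.235 0 0 0 -0.1 0; -0.025 0.265 0 0 0 -0.2 0; -0.028 0.29 0 0 0 -0.3 0; -0.03 0.31 0 0 0 -0.3 0; -0.03 0.32 0 0 0 -0.3 0")

```text
time_s: 6.23
ee_pos: [542.6, -69.9, 260.5]
ee_rot: [180.0, 0.2, 3.6]
force: [-0.6, 0.5, -1.9]
gripper_width: 17.6
gripper_force: 60.0
```

Request:
send_rows(targets="0 0 0 0 0 0 0; 0 0 0 0 0 0 0; 0 0 0 0 0 0 0")

```text
time_s: 6.48
ee_pos: [544.0, -66.0, 261.5]
ee_rot: [-180.0, 0.1, 3.8]
force: [-0.2, 0.1, -0.7]
gripper_width: 17.6
gripper_force: 60.0
```

Run:
```python
from h import *
import pickle
for n in ['wrist','scene']:
    f=grab(n,n+'2.png'); pickle.dump(f,open(n+'2.pkl','wb'))
s=env.state();print(s['ee_pos'],s['ee_rot'],s['force'],s['torque'])
a=cv2.resize(cv2.imread('pics/wrist2.png')[0:200,190:450],None,fx=2,fy=2,interpolation=2)
b=cv2.resize(cv2.imread('pics/scene2.png')[100:280,180:440],None,fx=2,fy=2,interpolation=2)
cv2.imwrite('pics/b2.png',cv2.resize(np.vstack([a,b])[:,:],None,fx=.78,fy=.78,interpolation=3))
```

```text
[544.19351799 -65.75407615 261.77919712] [-1.79976281e+02  2.30097511e-02  3.85568168e+00] [ 0.03326222 -0.57630597 -0.79871399] [ 0.00961138  0.03211067 -0.00223849]
```

View pics/b2.png

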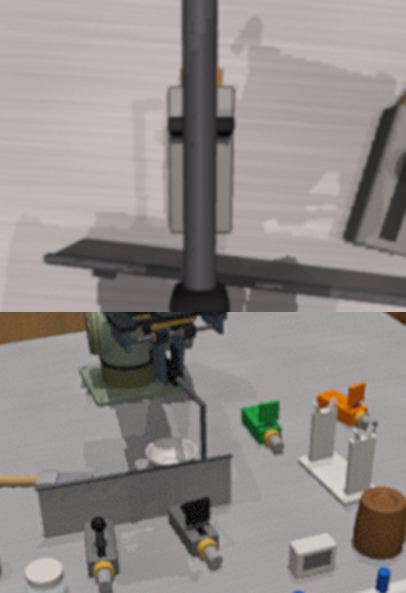

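The upper half (wrist) shows the bar lying along the mist valve axis, with the paddle under it at combined row ~117–137. The lower half (scene) shows the leg hanging behind the screen, from (204,404) to (204,465).

Run:
```python
from h import *
import pickle
w=pickle.load(open('wrist2.pkl','rb'));s=pickle.load(open('scene2.pkl','rb'))
for c in (168,234): print('pad far top',at_z(w,(190+c/1.56,117/1.56),90),'near bottom?',at_z(w,(190+c/1.56,137/1.56),90))
for c,r in ((169,87),(234,87),(168,232),(234,232)): print('hous',at_z(w,(190+c/1.56,r/1.56),36))
for v in ((204,404),(204,465)):
    e,d=ray(s,(180+v[0]/1.56,100+(v[1]-312)/1.56)); print('leg',e+d*(-57.5-e[1])/d[1], e+d*(677-e[0])/d[0])
print(proj(s,[[657.5,-58.8,90],[677,-57.5,280],[677,-57.5,185]]))
```

```text
pad far top [651.7 -38.6  90. ] near bottom? [639.2 -39.3  90. ]
pad far top [654.5 -81.4  90. ] near bottom? [642.1 -82.4  90. ]
hous [678.4 -34.6  36. ]
hous [681.7 -82.7  36. ]
hous [571.1 -39.5  36. ]
hous [574.7 -91.7  36. ]
leg [692.78936902 -57.5        286.73241424] [677.         -51.88950321 277.8831077 ]
leg [687.60260747 -57.5        178.02554649] [677.         -53.75265529 170.9281986 ]
[[306.80529953 221.52489449]
 [308.47945252 158.58624698]
 [309.21674025 193.45595265]]
```

Request:
send_rows(targets="0 0 0.01 0 0 0 0; 0 0 0.03 0 0 0 0; 0 0 0.05 0 0 0 0; 0 0 0.07 0 0 0 0; 0 0 0.085 0 0 0 0; 0 0 0.095 0 0 0 0; 0 0 0.1 0 0 0 0; 0 0 0.1 0 0 0 0")

```text
time_s: 7.25
ee_pos: [543.7, -66.5, 160.8]
ee_rot: [-180.0, 0.1, 3.8]
force: [0.3, 0.4, -1.9]
gripper_width: 17.4
gripper_force: 60.0
```

Request:
send_rows(targets="0 0 0.008 0 0 0 0; 0 0 0.016 0 0 0 0; 0 0 0.024 0 0 0 0; 0 0 0.03 0 0 0 0; 0 0 0.03 0 0 0 0; 0 0 0.03 0 0 0 0; 0 0 0.03 0 0 0 0; 0 0 0.03 0 0 0 0")

```text
time_s: 7.92
ee_pos: [544.6, -67.1, 132.4]
ee_rot: [180.0, -0.1, 3.8]
force: [0.0, -0.7, -1.2]
gripper_width: 17.9
gripper_force: 60.0
```

Run:
```python
from h import *
import pickle
f=grab('scene','scene3.png')
a=f['image'][130:270,220:400]
cv2.imwrite('pics/s3.png',cv2.resize(a,None,fx=4,fy=4,interpolation=2))
for i in range(3):
    s=env.state();print(s['time_s'],s['ee_pos'],s['force'],s['torque']); grab('scene')
```

```text
7.9667 [544.55179847 -67.05271295 132.44781098] [ 0.82253806 -1.86150893 -0.85260356] [-0.00806526 -0.02443792  0.05424051]
8.0167 [544.49214259 -67.01837281 132.38652995] [-0.917181   -0.33700824 -2.69650214] [0.05843104 0.06042296 0.07164393]
8.0667 [544.4365984  -67.01692496 132.35975974] [-0.74746867 -0.39928676 -1.13142577] [ 0.05556044  0.01255687 -0.04878869]
```

View pics/s3.png

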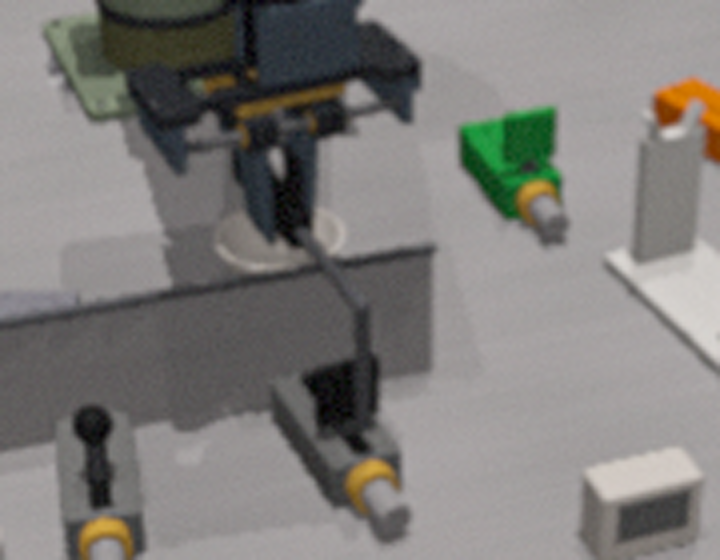

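The leg stands right behind the paddle at (362,400), clear of the housing and screen. I'll draw it back.

Request:
send_rows(targets="-0.002 0 0 0 0 0 0; -0.005 0 0 0 0 0 0; -0.008 0 0 0 0 0 0; -0.011 0 0 0 0 0 0; -0.014 0 0 0 0 0 0; -0.016 0 0 0 0 0 0; -0.018 0 0 0 0 0 0; -0.02 0 0 0 0 0 0; -0.022 0 0 0 0 0 0")

```text
time_s: 8.87
ee_pos: [523.1, -68.4, 132.2]
ee_rot: [180.0, -0.1, 3.8]
force: [2.0, 0.0, -3.3]
gripper_width: 17.4
gripper_force: 60.0
```

Request:
send_rows(targets="-0.002 0 0 0 0 0 0; -0.004 0 0 0 0 0 0; -0.006 0 0 0 0 0 0")

```text
time_s: 9.12
ee_pos: [516.6, -68.8, 132.2]
ee_rot: [180.0, -0.1, 3.8]
force: [2.4, -0.1, -2.1]
gripper_width: 17.6
gripper_force: 60.0
```

Run:
```python
from h import *
f=grab('scene','scene4.png')
s=env.state();print(s['time_s'],s['ee_pos'],s['force'],s['torque'])
cv2.imwrite('pics/s4.png',cv2.resize(f['image'][190:270,260:340],None,fx=5,fy=5,interpolation=2))
```

```text
9.1667 [516.10120836 -68.83988429 132.14981474] [ 2.31647756 -0.23173917 -2.07009083] [ 0.03311954 -0.54292842  0.03534139]
```

View pics/s4.png

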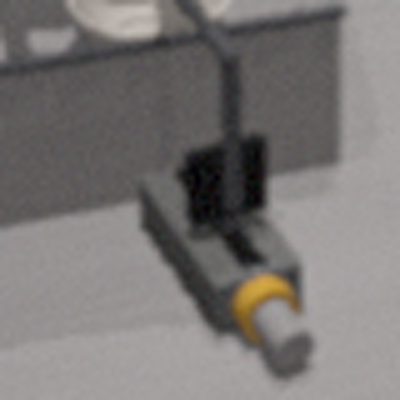

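The leg holds the paddle centrally at about (230,180), with force around 2.4 N (friction). I'll continue in small steps until the force rises.

Request:
send_rows(targets="-0.0015 0 0 0 0 0 0; -0.003 0 0 0 0 0 0; -0.0045 0 0 0 0 0 0; -0.0055 0 0 0 0 0 0; -0.0055 0 0 0 0 0 0")

```text
time_s: 9.58
ee_pos: [510.7, -69.2, 132.1]
ee_rot: [180.0, -0.0, 3.8]
force: [2.6, -0.2, -0.8]
gripper_width: 17.8
gripper_force: 60.0
```

Request:
send_rows(targets="-0.001 0 0 0 0 0 0; -0.0015 0 0 0 0 0 0; -0.0015 0 0 0 0 0 0")

```text
time_s: 9.83
ee_pos: [509.3, -69.3, 132.1]
ee_rot: [180.0, -0.0, 3.8]
force: [2.8, 0.6, -0.7]
gripper_width: 17.7
gripper_force: 60.0
```

Request:
send_rows(targets="-0.0005 0 0 0 0 0 0; -0.001 0 0 0 0 0 0; -0.001 0 0 0 0 0 0")

```text
time_s: 10.08
ee_pos: [508.3, -69.4, 132.1]
ee_rot: [180.0, -0.0, 3.8]
force: [2.5, -0.4, -0.5]
gripper_width: 18.2
gripper_force: 60.0
```

Request:
send_rows(targets="-0.0006 0 0 0 0 0 0; -0.0012 0 0 0 0 0 0; -0.0012 0 0 0 0 0 0")

```text
time_s: 10.33
ee_pos: [507.1, -69.4, 132.1]
ee_rot: [180.0, -0.0, 3.8]
force: [2.4, 0.4, -0.8]
gripper_width: 17.3
gripper_force: 60.0
```

Request:
send_rows(targets="-0.0006 0 0 0 0 0 0; -0.0012 0 0 0 0 0 0; -0.0012 0 0 0 0 0 0")

```text
time_s: 10.58
ee_pos: [505.8, -69.5, 132.0]
ee_rot: [180.0, -0.0, 3.8]
force: [2.4, -0.1, 0.3]
gripper_width: 17.7
gripper_force: 60.0
```

Request:
send_rows(targets="-0.0006 0 0 0 0 0 0; -0.0012 0 0 0 0 0 0; -0.0012 0 0 0 0 0 0")

```text
time_s: 10.83
ee_pos: [504.6, -69.6, 132.0]
ee_rot: [180.0, 0.0, 3.8]
force: [1.8, 0.3, -1.6]
gripper_width: 18.0
gripper_force: 60.0
```

Request:
send_rows(targets="-0.0006 0 0 0 0 0 0; -0.0012 0 0 0 0 0 0; -0.0012 0 0 0 0 0 0")

```text
time_s: 11.08
ee_pos: [503.4, -69.7, 132.0]
ee_rot: [180.0, -0.0, 3.8]
force: [2.9, 0.4, -0.4]
gripper_width: 18.0
gripper_force: 60.0
```

Request:
send_rows(targets="-0.0006 0 0 0 0 0 0; -0.0012 0 0 0 0 0 0; -0.0012 0 0 0 0 0 0")

```text
time_s: 11.33
ee_pos: [502.2, -69.7, 132.0]
ee_rot: [180.0, 0.0, 3.8]
force: [2.2, 0.1, -0.2]
gripper_width: 17.7
gripper_force: 60.0
```

Request:
send_rows(targets="-0.0006 0 0 0 0 0 0; -0.0012 0 0 0 0 0 0; -0.0012 0 0 0 0 0 0")

```text
time_s: 11.58
ee_pos: [501.0, -69.8, 132.0]
ee_rot: [180.0, -0.0, 3.8]
force: [2.4, 0.1, -0.3]
gripper_width: 17.6
gripper_force: 60.0
```

Request:
send_rows(targets="-0.0006 0 0 0 0 0 0; -0.0012 0 0 0 0 0 0; -0.0012 0 0 0 0 0 0")

```text
time_s: 11.83
ee_pos: [499.8, -69.9, 132.0]
ee_rot: [180.0, 0.0, 3.8]
force: [1.6, -0.6, -0.1]
gripper_width: 17.7
gripper_force: 60.0
```

Request:
send_rows(targets="-0.0006 0 0 0 0 0 0; -0.0012 0 0 0 0 0 0; -0.0012 0 0 0 0 0 0")

```text
time_s: 12.08
ee_pos: [498.6, -70.0, 132.0]
ee_rot: [180.0, 0.0, 3.8]
force: [2.0, -0.1, -0.3]
gripper_width: 17.8
gripper_force: 60.0
```

Request:
send_rows(targets="-0.0006 0 0 0 0 0 0; -0.0012 0 0 0 0 0 0; -0.0012 0 0 0 0 0 0")

```text
time_s: 12.33
ee_pos: [497.4, -70.1, 132.0]
ee_rot: [180.0, 0.0, 3.8]
force: [2.1, -0.3, 0.7]
gripper_width: 17.7
gripper_force: 60.0
```

Request:
send_rows(targets="-0.0006 0 0 0 0 0 0; -0.0012 0 0 0 0 0 0; -0.0012 0 0 0 0 0 0")

```text
time_s: 12.58
ee_pos: [496.2, -70.1, 132.0]
ee_rot: [180.0, 0.0, 3.8]
force: [2.1, -0.2, 0.1]
gripper_width: 17.5
gripper_force: 60.0
```

Request:
send_rows(targets="-0.0006 0 0 0 0 0 0; -0.0012 0 0 0 0 0 0; -0.0012 0 0 0 0 0 0")

```text
time_s: 12.83
ee_pos: [495.0, -70.2, 132.0]
ee_rot: [180.0, 0.0, 3.8]
force: [1.6, 0.7, -0.5]
gripper_width: 17.6
gripper_force: 60.0
```

Request:
send_rows(targets="-0.0006 0 0 0 0 0 0; -0.0012 0 0 0 0 0 0; -0.0012 0 0 0 0 0 0")

```text
time_s: 13.08
ee_pos: [493.8, -70.3, 132.0]
ee_rot: [180.0, 0.0, 3.8]
force: [2.1, -0.5, -0.4]
gripper_width: 17.8
gripper_force: 60.0
```

Request:
send_rows(targets="-0.0006 0 0 0 0 0 0; -0.0012 0 0 0 0 0 0; -0.0012 0 0 0 0 0 0")

```text
time_s: 13.33
ee_pos: [492.6, -70.4, 132.0]
ee_rot: [180.0, 0.0, 3.8]
force: [2.6, 0.3, 0.0]
gripper_width: 17.9
gripper_force: 60.0
```

Request:
send_rows(targets="-0.0006 0 0 0 0 0 0; -0.0012 0 0 0 0 0 0; -0.0012 0 0 0 0 0 0")

```text
time_s: 13.58
ee_pos: [491.4, -70.4, 132.0]
ee_rot: [180.0, 0.0, 3.8]
force: [1.6, 0.3, -0.4]
gripper_width: 17.3
gripper_force: 60.0
```

Request:
send_rows(targets="-0.0006 0 0 0 0 0 0; -0.0012 0 0 0 0 0 0; -0.0012 0 0 0 0 0 0")

```text
time_s: 13.83
ee_pos: [490.2, -70.5, 132.0]
ee_rot: [180.0, 0.0, 3.8]
force: [2.1, -0.1, -0.9]
gripper_width: 17.1
gripper_force: 60.0
```

Request:
send_rows(targets="-0.0006 0 0 0 0 0 0; -0.0012 0 0 0 0 0 0; -0.0012 0 0 0 0 0 0")

```text
time_s: 14.08
ee_pos: [489.0, -70.6, 132.0]
ee_rot: [180.0, 0.0, 3.8]
force: [2.5, 0.5, 0.0]
gripper_width: 17.3
gripper_force: 60.0
```

Request:
send_rows(targets="-0.0006 0 0 0 0 0 0; -0.0012 0 0 0 0 0 0; -0.0012 0 0 0 0 0 0")

```text
time_s: 14.33
ee_pos: [487.8, -70.7, 132.0]
ee_rot: [180.0, 0.0, 3.8]
force: [2.6, -0.2, -0.9]
gripper_width: 17.6
gripper_force: 60.0
```

Request:
send_rows(targets="-0.0006 0 0 0 0 0 0; -0.0012 0 0 0 0 0 0; -0.0012 0 0 0 0 0 0")

```text
time_s: 14.58
ee_pos: [486.6, -70.7, 132.0]
ee_rot: [180.0, 0.0, 3.8]
force: [2.4, 0.2, 0.3]
gripper_width: 17.3
gripper_force: 60.0
```

Request:
send_rows(targets="-0.0006 0 0 0 0 0 0; -0.0012 0 0 0 0 0 0; -0.0012 0 0 0 0 0 0")

```text
time_s: 14.83
ee_pos: [485.4, -70.8, 132.0]
ee_rot: [180.0, 0.0, 3.8]
force: [2.3, 0.8, 0.6]
gripper_width: 17.7
gripper_force: 60.0
```

Request:
send_rows(targets="-0.0006 0 0 0 0 0 0; -0.0012 0 0 0 0 0 0; -0.0012 0 0 0 0 0 0")

```text
time_s: 15.08
ee_pos: [484.3, -70.9, 132.0]
ee_rot: [180.0, -0.0, 3.8]
force: [2.6, 0.6, -0.6]
gripper_width: 17.5
gripper_force: 60.0
```

Request:
send_rows(targets="-0.0006 0 0 0 0 0 0; -0.0012 0 0 0 0 0 0; -0.0012 0 0 0 0 0 0")

```text
time_s: 15.33
ee_pos: [484.0, -70.9, 131.9]
ee_rot: [180.0, -0.1, 3.8]
force: [6.2, 0.2, -3.0]
gripper_width: 17.9
gripper_force: 60.0
```

Request:
send_rows(targets="0 0 0 0 0 0 0; 0 0 0 0 0 0 0")

```text
time_s: 15.5
ee_pos: [484.0, -70.9, 131.9]
ee_rot: [180.0, -0.1, 3.8]
force: [5.8, 0.1, -3.9]
gripper_width: 17.3
gripper_force: 60.0
```

Run:
```python
from h import *
F=[]
for i in range(4):
    s=env.state(); F.append(s['force']); grab('top')
print(np.mean(F,0),np.std(F,0),s['ee_pos'])
```

```text
[ 5.26305857  0.47890388 -3.4526562 ] [0.31118372 0.83400425 0.39740737] [484.00018294 -70.96748471 131.88660836]
```

Request:
send_rows(targets="-0.0004 0 0 0 0 0 0; -0.0008 0 0 0 0 0 0; -0.0008 0 0 0 0 0 0")

```text
time_s: 15.95
ee_pos: [483.8, -71.0, 131.8]
ee_rot: [180.0, -0.2, 3.8]
force: [7.4, 0.6, -5.0]
gripper_width: 17.8
gripper_force: 60.0
```

Request:
send_rows(targets="-0.0004 0 0 0 0 0 0; -0.0008 0 0 0 0 0 0; -0.0008 0 0 0 0 0 0")

```text
time_s: 16.2
ee_pos: [483.6, -71.0, 131.8]
ee_rot: [180.0, -0.2, 3.8]
force: [8.7, 1.7, -6.1]
gripper_width: 17.5
gripper_force: 60.0
```

```bash
cat > f.py <<'E'
from h import *
F=[]
for i in range(4):
    s=env.state(); F.append(s['force']); grab('top')
print(np.mean(F,0),np.std(F,0),s['ee_pos'],s['torque'],s['time_s'])
E
python3 f.py
```

```text
[ 9.07944667  1.32408503 -6.29152528] [0.46929789 0.20986018 0.1540775 ] [483.65212541 -70.99845435 131.75000655] [ 0.16200182 -1.61375805  0.0052201 ] 16.35
```

Request:
send_rows(targets="-0.0004 0 0 0 0 0 0; -0.0004 0 0 0 0 0 0; -0.0004 0 0 0 0 0 0; -0.0004 0 0 0 0 0 0; -0.0004 0 0 0 0 0 0; -0.0004 0 0 0 0 0 0")

```text
time_s: 16.9
ee_pos: [483.6, -71.0, 131.7]
ee_rot: [180.0, -0.3, 3.8]
force: [9.7, 0.7, -7.7]
gripper_width: 17.5
gripper_force: 60.0
```

Request:
send_rows(targets="0 0 0 0 0 0 0; 0 0 0 0 0 0 0; 0 0 0 0 0 0 0; 0 0 0 0 0 0 0; 0 0 0 0 0 0 0; 0 0 0 0 0 0 0")

```text
time_s: 17.4
ee_pos: [483.6, -71.0, 131.7]
ee_rot: [180.0, -0.3, 3.8]
force: [10.0, 0.5, -8.1]
gripper_width: 17.6
gripper_force: 60.0
```

Request:
send_rows(targets="0 0 0 0 0 0 0; 0 0 0 0 0 0 0; 0 0 0 0 0 0 0; 0 0 0 0 0 0 0; 0 0 0 0 0 0 0; 0 0 0 0 0 0 0; 0 0 0 0 0 0 0; 0 0 0 0 0 0 0")

```text
time_s: 18.07
ee_pos: [483.6, -71.0, 131.7]
ee_rot: [180.0, -0.3, 3.8]
force: [9.9, 0.7, -7.3]
gripper_width: 17.3
gripper_force: 60.0
```

```bash
python3 f.py
```

```text
[ 9.966998    0.85955483 -7.45017416] [0.20234286 0.50145742 0.31703437] [483.56519131 -71.01379986 131.71781694] [ 0.20866125 -1.64411809  0.04083378] 18.2167
```

Request:
send_rows(targets="0.001 0 0 0 0 0 0; 0.002 0 0 0 0 0 0; 0.004 0 0 0 0 0 0; 0.007 0 0 0 0 0 0; 0.011 0 0 0 0 0 0; 0.014 0 0 0 0 0 0; 0.014 0 0 0 0 0 0; 0.014 0 0 0 0 0 0")

```text
time_s: 18.93
ee_pos: [494.7, -70.1, 131.7]
ee_rot: [-180.0, 0.1, 3.8]
force: [0.0, -0.1, -1.9]
gripper_width: 17.4
gripper_force: 60.0
```

```bash
python3 f.py
```

```text
[ 0.10173831  0.12040854 -1.92994231] [0.3047582  0.77260445 0.40678565] [494.72847834 -70.17827854 131.87956573] [ 0.04432812 -0.00843198 -0.02080798] 19.0833
```

Request:
send_rows(targets="0 0 -0.01 0 0 0 0; 0 0 -0.03 0 0 0 0; 0 0 -0.05 0 0 0 0; 0 0 -0.07 0 0 0 0; 0 0 -0.09 0 0 0 0; 0 0 -0.11 0 0 0 0; 0 0 -0.125 0 0 0 0; 0 0 -0.13 0 0 0 0; 0 0 -0.13 0 0 0 0; 0 0 -0.13 0 0 0 0")

```text
time_s: 19.97
ee_pos: [494.7, -70.1, 261.7]
ee_rot: [-180.0, 0.0, 3.8]
force: [-0.1, 0.3, -1.6]
gripper_width: 17.5
gripper_force: 60.0
```

Run:
```python
from h import *
import pickle
f=grab('scene');pickle.dump(f,open('scene5.pkl','wb'));g=grab('top')
a=cv2.resize(f['image'][110:270,200:400],None,fx=3,fy=3,interpolation=2)
b=cv2.resize(g['image'][135:235,300:420],None,fx=3,fy=3,interpolation=2)
p=np.zeros((480,800,3),np.uint8);p[:,:600]=a;p[:300,600:]=b[:,:200]
cv2.imwrite('pics/s5.png',p)
s=env.state();print(s['ee_pos'],s['ee_rot'],s['force'],s['time_s'])
```

```text
[494.34242102 -70.09329712 260.82672141] [-1.79973348e+02  1.40001164e-01  3.76196393e+00] [ 0.5315306  -0.38205242 -2.26581096] 20.0667
```

View pics/s5.png

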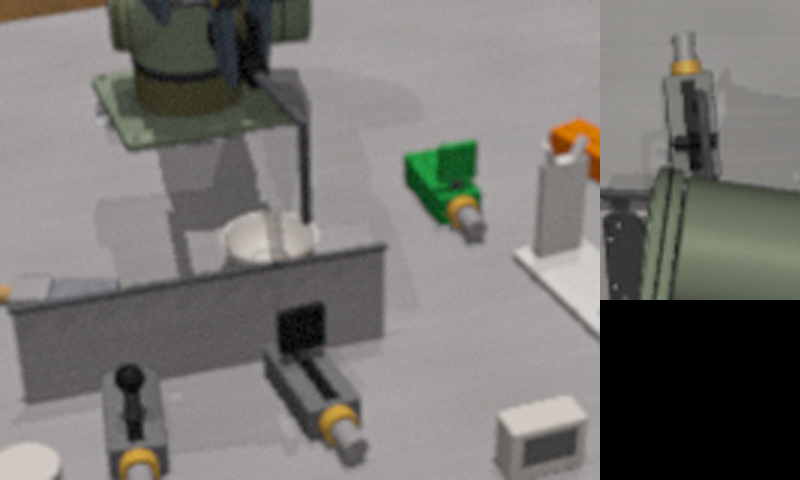

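The paddle is now at the near end of its slot, at (300,325), and the knob is unchanged at (129,378). The rod hangs at (304,122)–(306,222). Next I'll check its tilt in the grip.

Run:
```python
from h import *
import pickle
f=pickle.load(open('scene5.pkl','rb'))
T=np.array([494.8,-70.1,261.5])   # measured TCP, rod origin 17 behind, 17 above
for dx in (-16,-19):
  for p in (0,-2,-4,-6):
    r=R.from_euler('xyz',[0,p,3.8],degrees=True); g=T+[0,0,19]
    o=np.array([dx,0,-2.])
    P=[g+r.apply(o+q) for q in ([55,0,0],[155,0,5],[150,0,-95])]
    print(dx,p,proj(f,P).round(1).tolist())
print('seen bend (301.3,150.7) tip (302,184)')
g=cv2.cvtColor(f['image'],cv2.COLOR_BGR2GRAY)
print(g[146:190:2,295:309])
```

```text
-16 0 [[285.7, 135.4], [300.9, 149.6], [301.2, 184.7]]
-16 -2 [[285.6, 134.9], [300.8, 147.7], [301.7, 183.7]]
-16 -4 [[285.6, 134.4], [300.7, 145.9], [302.1, 182.6]]
-16 -6 [[285.6, 133.9], [300.6, 143.9], [302.5, 181.4]]
-19 0 [[285.2, 134.9], [300.4, 149.1], [300.7, 184.2]]
-19 -2 [[285.2, 134.5], [300.3, 147.3], [301.2, 183.2]]
-19 -4 [[285.2, 134.0], [300.2, 145.4], [301.6, 182.1]]
-19 -6 [[285.2, 133.6], [300.1, 143.6], [302.1, 181.0]]
seen bend (301.3,150.7) tip (302,184)
[[ 63  74  84  90  84  78  83  99 121 148 152 150 153 152]
 [ 62  62  65  82  87  85  83  92 123 149 153 152 150 152]
 [ 68  66  65  60  66  74  83  94 125 152 155 154 154 151]
 [121 120 118 109  80  53  47  82 125 150 155 154 151 150]
 [138 139 139 128  90  55  51  77 122 150 153 154 151 152]
 [136 132 138 125  87  55  47  66 118 147 153 150 149 152]
 [134 137 135 121  90  51  46  67 116 146 154 151 151 152]
 [139 136 137 130  98  56  44  69 113 151 156 153 152 151]
 [135 138 138 132 105  60  47  62 114 149 154 151 151 150]
 [136 139 139 129 105  63  45  63 107 149 152 151 151 151]
 [133 135 137 131 103  62  41  55 110 148 155 153 154 153]
 [140 136 137 139 120  70  38  59 114 151 156 152 151 149]
 [133 136 136 142 127  73  44  57 111 152 158 154 153 152]
 [134 137 139 142 134  77  38  52  98 143 153 151 149 149]
 [133 133 138 146 134  80  43  54  93 134 151 150 152 151]
 [134 137 140 151 136  87  48  50  92 129 150 149 152 147]
 [135 136 145 150 137  89  45  54  92 134 147 148 150 149]
 [151 151 158 158 138  87  48  54  90 135 151 152 151 152]
 [169 170 172 170 152 105  51  45  80 125 149 151 151 151]
 [167 166 164 159 155 131  91  85 134 164 158 152 151 155]
 [169 171 168 167 164 164 159 157 160 176 183 164 155 154]
 [179 177 175 170 168 165 163 165 160 173 186 174 160 159]]
```

Run:
```python
from h import *
move((496.2,-69.5,264,180,0,3.8),(555.5,255,264,180,1,3.5))
```

```text
[ 0.0807 -0.3199 -0.    ] [ 0.  -1.   0.3]
```

Request:
send_rows(targets="0.003 -0.01 0 0 0 0 0; 0.008 -0.03 0 0 0 0 0; 0.015 -0.06 0 0 0 0 0; 0.024 -0.095 0 0 -0.5 0 0; 0.033 -0.13 0 0 -1 0 0; 0.042 -0.165 0 0 -1 0.3 0; 0.051 -0.2 0 0 -1 0.3 0; 0.06 -0.235 0 0 -1 0.3 0; 0.067 -0.265 0 0 -1 0.3 0; 0.073 -0.29 0 0 -1 0.3 0; 0.078 -0.31 0 0 -1 0.3 0; 0.0807 -0.32 0 0 -1 0.3 0")

```text
time_s: 21.07
ee_pos: [554.2, 257.8, 260.5]
ee_rot: [-180.0, 1.1, 3.6]
force: [0.1, -0.1, -1.2]
gripper_width: 17.6
gripper_force: 60.0
```

Request:
send_rows(targets="0 0 0 0 0 0 0; 0 0 0 0 0 0 0; 0 0 0 0 0 0 0; 0 0 0 0 0 0 0")

```text
time_s: 21.4
ee_pos: [554.5, 253.1, 262.1]
ee_rot: [180.0, 1.0, 3.4]
force: [0.2, -0.8, -1.2]
gripper_width: 17.6
gripper_force: 60.0
```

Request:
send_rows(targets="0.0003 -0.0005 0.015 0 0 0 0; 0.0006 -0.0005 0.035 0 0 0 0; 0.001 -0.0005 0.06 0 0 0 0; 0.0015 -0.0005 0.085 0 0 0 0; 0.0018 -0.0005 0.105 0 0 0 0; 0.002 -0.0005 0.115 0 0 0 0; 0.0021 -0.0005 0.122 0 0 0 0; 0.0022 -0.0005 0.126 0 0 0 0; 0.0022 -0.0005 0.126 0 0 0 0; 0.0022 -0.0005 0.126 0 0 0 0")

```text
time_s: 22.23
ee_pos: [555.3, 255.0, 137.0]
ee_rot: [-180.0, 0.9, 3.5]
force: [0.8, -0.1, -1.2]
gripper_width: 17.2
gripper_force: 60.0
```

Request:
send_rows(targets="0.0001 0 0.004 0 0 0 0; 0.0001 0 0.008 0 0 0 0; 0.0002 0 0.012 0 0 0 0; 0.0003 0 0.016 0 0 0 0; 0.0003 0 0.019 0 0 0 0; 0.0003 0 0.019 0 0 0 0; 0.0003 0 0.019 0 0 0 0")

```text
time_s: 22.82
ee_pos: [554.5, 254.9, 116.6]
ee_rot: [180.0, 1.0, 3.5]
force: [-0.3, 0.6, -0.8]
gripper_width: 17.6
gripper_force: 60.0
```

Request:
send_rows(targets="0 0 0.001 0 0 0 0; 0 0 0.002 0 0 0 0; 0 0 0.003 0 0 0 0; 0 0 0.003 0 0 0 0; 0 0 0.003 0 0 0 0")

```text
time_s: 23.23
ee_pos: [554.5, 254.9, 113.9]
ee_rot: [180.0, 1.0, 3.5]
force: [-0.7, 0.3, -2.0]
gripper_width: 17.9
gripper_force: 60.0
```

Request:
send_rows(targets="0 0 0.0005 0 0 0 0; 0 0 0.001 0 0 0 0; 0 0 0.001 0 0 0 0; 0 0 0.001 0 0 0 0")

```text
time_s: 23.57
ee_pos: [554.6, 254.9, 113.1]
ee_rot: [180.0, 1.0, 3.5]
force: [1.0, 0.3, -0.2]
gripper_width: 17.9
gripper_force: 60.0
```

Request:
send_rows(targets="0 0 0.0005 0 0 0 0; 0 0 0.0008 0 0 0 0; 0 0 0.0008 0 0 0 0; 0 0 0.0008 0 0 0 0")

```text
time_s: 23.9
ee_pos: [554.7, 255.0, 112.8]
ee_rot: [-180.0, 1.0, 3.5]
force: [-2.2, -0.2, 3.6]
gripper_width: 17.8
gripper_force: 60.0
```

```bash
python3 f.py
```

```text
[-2.32161633 -0.39030252  4.45711168] [0.48402784 0.49776821 0.52334569] [554.65979427 254.97627676 112.76968316] [-0.07008342 -0.02996525 -0.03261039] 24.05
```

Request:
send_rows(targets="0 0 0 0 0 0 23; 0 0 0 0 0 0 26; 0 0 0 0 0 0 30; 0 0 0 0 0 0 45; 0 0 0 0 0 0 60; 0 0 0 0 0 0 75; 0 0 0 0 0 0 85; 0 0 0 0 0 0 85; 0 0 0 0 0 0 85; 0 0 0 0 0 0 85")

```text
time_s: 24.93
ee_pos: [554.5, 254.9, 112.2]
ee_rot: [180.0, 1.0, 3.5]
force: [-0.7, -0.3, -0.7]
gripper_width: 70.8
gripper_force: 0.0
```

Request:
send_rows(targets="0 0 -0.01 0 0 0 85; 0 0 -0.03 0 0 0 85; 0 0 -0.06 0 0 0 85; 0 0 -0.09 0 0 0 85; -0.02 0 -0.12 0 0 0 85; -0.06 0 -0.15 0 0 0 85; -0.1 0 -0.17 0 0 0 85; -0.14 0 -0.17 0 0 0 85; -0.17 0 -0.17 0 0 0 85; -0.18 0 -0.17 0 0 0 85; -0.18 0 -0.17 0 0 0 85")

```text
time_s: 25.85
ee_pos: [375.6, 243.9, 286.9]
ee_rot: [-179.9, 0.9, 3.6]
force: [0.6, -0.6, 0.7]
gripper_width: 77.8
gripper_force: 0.0
```

Run:
```python
from h import *
f=grab('scene');g=grab('top')
a=cv2.resize(f['image'][150:250,300:400],None,fx=4,fy=4,interpolation=2)
b=cv2.resize(g['image'][135:235,205:305],None,fx=4,fy=4,interpolation=2)
cv2.imwrite('pics/s6.png',np.hstack([a,b]))
s=env.state();print(s['ee_pos'],s['force'],s['gripper_width'],s['time_s'])
g0=cv2.imread('pics/scene0.png'); d=cv2.absdiff(g0,f['image']).max(2)[150:250,300:400]; print('changed px near rack',(d>40).sum())
```

```text
[378.60730997 244.49893925 286.0348104 ] [ 0.10061161 -0.05066164 -0.03370736] 77.92841693165944 25.95
changed px near rack 1021
```

View pics/s6.png

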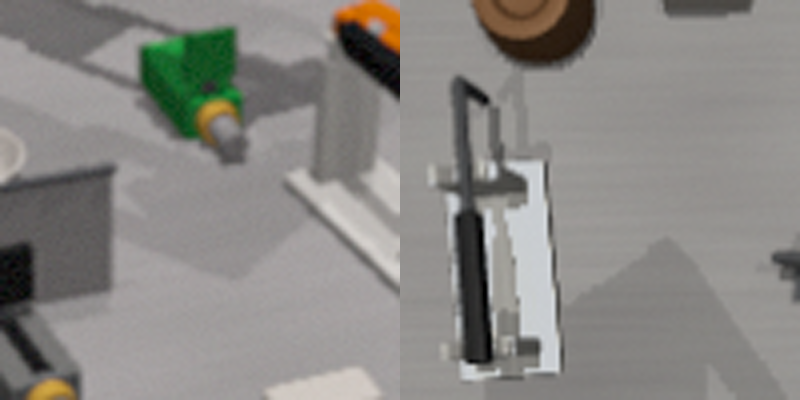

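The top view shows the rod back in both forks at its original pixels: handle (77,362)→(67,212), bend (57,80). The force reading is zero and the gripper is clear.

```bash
python3 -c "
from h import *
print(env.job_done())"
```

```text
the job is handed in; nothing more can be done
None
```

The job is handed in: I drew the paddle lever home to its stop and held it there at about 10 N for nearly 2 s (highest reading about 10 N), then put the rod back in both forks and let go; it took about 26 s.

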